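Fold out the organizer's drying bar and lay the wooden spoon on it

TASK

Swing the folded metal bar on top of the grey drawer organizer out until it snaps home at the end of its swing and stays there, parallel to the fixed bar. Then pick up the wooden spoon and lay it gently across the two bars, between their upright ends and the organizer's body, so that it lies level on both, and let go. Leave the other spoons, the bowl and the cup where they are.

Things in the scene. Friction and masses are not known exactly. Their poses are not given: they have to be found in the camera images.
- drawer: White MDF drawer lying on the worktop, fixed, 840 mm wide in y and 515 mm in x. Its floor is 8 mm above the worktop; walls 62 mm high, the front panel near the robot 75 mm high. Origin on the worktop under the middle of its floor.
- organizer: Grey plastic organizer fixed in the drawer. Body 50 (x) x 320 (y) x 58 mm, y = -200 to +120 mm in its frame. Origin on its underside on the drawer floor; the bars reach out to its -x side (towards the robot), z up. Two upright bibs, 125 mm wide in x, up to 150 mm high, are gripped at its -y end (y = -150 and -180 mm). Two metal bars sit on top, undersides 70 and tops 80 mm above its origin.
- swing_bar: Swinging metal bar, 16 mm wide, 10 mm thick; at its free end, 120 mm from the hinge axis, an upright round pin 16 mm across, 45 mm tall. Origin on the hinge axis at its underside; +y along the bar to the pin. Swing angle = yaw relative to the organizer (z up): 0 folded along organizer +y, starts at 0 to 0.4 rad held by friction; 1.571 rad = end stop, bar along organizer -x.
- hinge (a point): Point on the swinging bar's hinge axis at the height of the bars' top; organizer frame (0, -60, 80) mm.
- swing_tip (a point): Point on the axis of the swinging bar's end pin, 28 mm above the bar's top, 17 mm below the pin's top; grip it here from above. A sprung ball detent under the hinge resists the swing from about 0.7 to 1.27 rad (about 2 N here), then snaps the bar to its end stop at 1.571 rad and holds it (about 2 N here to unseat it); let go before that it slips back to about 0.7 rad.
- fixed_bar: The fixed metal bar, same shape, its root at organizer (0, 90, 70) mm (origin, at its underside), reaching to organizer -x, 150 mm beside the swinging bar once that is out. End pin at 120 mm from the root.
- fixed_tip (a point): Point on the axis of the fixed bar's end pin, 28 mm above the bar's top.
- rest (a point): Point at the height of the bars' top, midway between the fixed bar and the swung-out bar, 65 mm in front of the hinge line: organizer frame (-65, 15, 80) mm. A good place for the spoon's origin, the spoon lying along organizer y. The pins stand 120 mm in front of the hinge line; the organizer's body, below the bars, ends 25 mm in front of it.
- wooden_spoon: The long wooden spoon, lying flat on the drawer floor, 302 mm long. Flat handle 14 mm wide and 10 mm thick from x = -155 to +85 mm; flat round-ended head up to 48 mm wide and 10 mm thick to x = +147 mm. Origin on its underside close below the balance point, x along it to the head, z up. About 45 g. The only long wooden one.
- short_spoon0: One of three identical short stainless spoons, 110 mm long, 29 mm wide at the head, 6 mm thick. Origin under its middle, x to the head. A bystander: beside the wooden spoon.
- short_spoon1: One of three identical short stainless spoons, 110 mm long, 29 mm wide at the head, 6 mm thick. Origin under its middle, x to the head. A bystander: on the wooden spoon's other side.
- short_spoon2: One of three identical short stainless spoons, 110 mm long, 29 mm wide at the head, 6 mm thick. Origin under its middle, x to the head. A bystander: behind the organizer.
- bowl: Blue bowl with suction base, 114 mm across, 45 mm high, on the drawer floor in front of the organizer, under or near the bars' reach. Origin under its middle. A bystander.
- sippy_cup: Orange sippy cup, 72 mm across, 112 mm high, standing in the drawer. Origin under its middle. A bystander.

How it is judged:
By the outcome, as a careful person would: the job done as asked, in the order asked, and still so for the second after the job is handed in, with the robot touching nothing.
It also fails if it takes over 48 s, if anything falls off the work surface, if the arm or the gripper's body presses on something with over 40 N, if the wrist force passes 120 N, or if a joint passes its speed limit or range.

ROBOT

A 6-joint arm with a two-finger parallel gripper is mounted at the origin on the work surface. World frame = base frame: x ahead of the robot, y to its left, z up, the work surface at z = 0. Lengths are in m, angles in rad, forces in N, time in s.
With the tool pointing down it reaches from about 0.3 to 0.875 m from the base axis. Payload 6.4 kg.
Tool frame: the origin (TCP) lies at the very end of the fingers, on their centre line; the grasp point (between the pads) lies 19 mm behind it; z points along the fingers, y is the line along which they close (so a half turn about z gives the same grasp; the last joint's range is limited). The gripper opens to 85 mm and grips with 20 to 120 N. Pads are 22 mm wide; open, the fingers measure 114 mm over their backs; the gripper's body (76 mm by 85 mm) begins 54 mm behind the grasp point. The pads swing forward as they close: fully open they stand 13 mm farther back than shut.
Start: joints at [-0.206, 0.181, 1.607, -0, 1.354, -0.206], TCP at [0.575, 0, 0.231] pointing down, gripper open.
Joint ranges: [-2.99, 2.99], [-0.89, 2.07], [0.3, 2.58], [-1.14, 4.28], [0, 2.63], [-3.12, 3.12]. Speed limits (rad/s): [2.57, 2.57, 3.01, 3.14, 3.14, 3.14].

INTERFACE

Orientations are given as a unit quaternion [w, x, y, z].
In Python, from bench import ctrl gives the robot as it stands.
- The arm moves only by the tool jog_arm, never from a script. Its argument "series" is a list that holds one entry, the list of rows, each a list of 7 numbers: the shift along the tool's x, y, z in mm, then the turn, a rotation vector about the tool's x, y, z in rad, then the finger opening in mm, from 0 to 85.4. In form: [[[tx, ty, tz, rx, ry, rz, gripper], ...]]. A call has exactly 10 rows; each row shifts and turns the commanded pose from where the row before left it, along the tool's axes as they then stand; what a row does not reach is not made up. A row lasts 1/10 s, in which the tool goes at most 50 mm and 8.59 degrees, less where a joint would pass 70% of its speed; a pose out of reach is approached as far as the arm can. A call with a gripper value outside its range is refused whole. The fingers move at their own pace and stop on an object; the grip force is fixed at half the most. Time passes only in rows, so rows that do not move let the fingers close, or fill a call up. It gives the time, the measured TCP pose, the force, the opening and the grip force at its end, in the units of the state.
- ctrl.get_obs(): the state, without advancing time (a new reading comes with each control period).
- ctrl.camera(name): name is "scene" or "side" or "wrist"; returns a dict with "frame" (420x560x3 uint8, blue, green, red), "z_map" (420x560 float32, m along the optical axis (not along the pixel's ray), 0 where there is no reading), "fx", "fy", "cx", "cy" (pixels), "xyz" and "rotation" of the camera in the world. Camera axes: x right, y down, z forward; pixel columns grow to the right and rows downward; lengths in m; the calibration is good to about 2 mm. A picture is of the moment at which its call begins.
- ctrl.hand_in(): hands the job in; it is judged then, once.
The state is a dict: "time_s": time; "q": joint angles; "dq": joint speeds; "joint_efforts": joint torques, N m; "eef_pos": TCP position; "eef_rot": TCP orientation; "wrist_force": force on the tool from outside, world axes, zero at the start; "torque": the same for the moment, N m; "opening": opening from 0.0 (shut) to 1.0 (fully open); "grasp_force": force on a finger pad.
Only numpy, scipy, OpenCV 4.12 (cv2) and the standard library are available. Lean on these libraries where they do the work, as an engineer would, in place of code of your own. Each camera call takes 0.05 s, during which the arm holds its last target. There are 200 camera calls.

## Working session

There is one attempt and no reset: what is moved stays moved. The work goes in short steps, Python scripts to look and compute and a tool call to move; the robot and the scene stay as the last step left them, time stands still between calls to the robot, and variables do not carry over. Pictures are saved under pics/ and viewed, at most 10 in all, crops included, and the job is handed in when it is done.

Besides the shell and the picture viewer there is one more tool, called after "Request:" in YAML: its name, and indented under it one key for each argument. jog_arm: Moves the arm, as the interface text tells. Its arguments: {"type":"object","properties":{"series":{"type":"array"}},"required":["series"]}

```bash
ls; mkdir -p pics
cat > h.py <<'E'
import numpy as np, cv2
from bench import ctrl
def cloud(n):
    c=ctrl.camera(n); z=c["z_map"]; v,u=np.indices(z.shape)
    P=np.stack([(u-c["cx"])/c["fx"]*z,(v-c["cy"])/c["fy"]*z,z],-1)
    R=np.array(c["rotation"])
    if R.shape!=(3,3):
        from scipy.spatial.transform import Rotation as Ro
        R=Ro.from_quat(np.roll(R,-1)).as_matrix()
    W=P@R.T+np.array(c["xyz"]); W[z==0]=np.nan
    return c["frame"],W
E
python3 - <<'E'
from h import *
for n in("scene","side","wrist"):
    f,W=cloud(n); cv2.imwrite(f"pics/{n}0.png",f); np.savez(f"pics/{n}0.npz",f=f,W=W)
    print(n,ctrl.camera(n)["xyz"])
o=ctrl.get_obs();print(o)
E
```

```text
pics
scene [1.21482814 0.64224591 0.95754091]
side [-0.01155048 -0.69232913  0.66822084]
wrist [0.57427734 0.07277091 0.37170524]
{'time_s': 0.3, 'q': array([-2.06311221e-01,  1.81107979e-01,  1.60732362e+00,  2.49490934e-05,
        1.35382100e+00, -2.06309379e-01]), 'dq': array([ 0.00035288, -0.00147345, -0.00286339, -0.00074706,  0.00059634,
       -0.00054554]), 'joint_efforts': array([ 1.15967843e-03, -4.44335890e+01, -3.51061642e+01, -3.40115776e-04,
        5.47867734e-03, -4.07839309e-06]), 'eef_pos': array([5.74821653e-01, 5.63172890e-05, 2.30958570e-01]), 'eef_rot': array([-2.82840907e-04,  7.07109296e-01,  7.07104189e-01, -1.70385901e-04]), 'wrist_force': array([1.03308285, 1.09803957, 0.89731582]), 'torque': array([-0.01311754, -0.01762941,  0.02380117]), 'grasp_force': 0.0, 'opening': 0.997821775541694}
```

View pics/scene0.png

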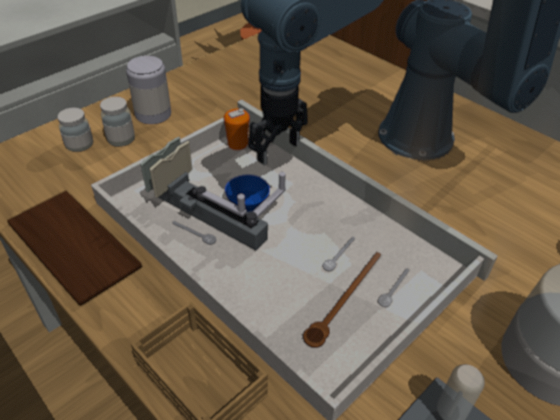

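View pics/side0.png

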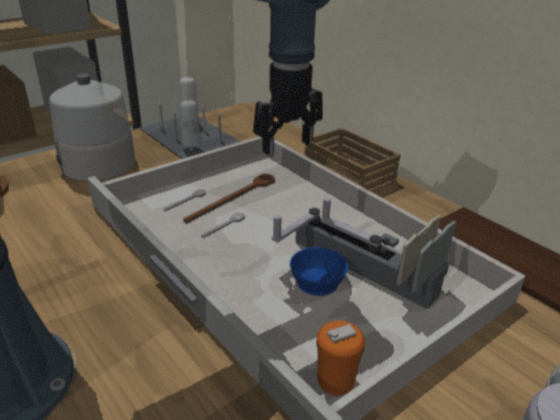

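The scene view shows the pins at about (241,203) for the swinging bar and (282,182) for the fixed bar, with the wooden spoon running from (316,333) to (378,256). I'll merge both clouds into a top-down map.

Run:
```python
from h import *
P=[];C=[]
for n in("scene","side"):
    d=np.load(f"pics/{n}0.npz");W=d["W"].reshape(-1,3);c=d["f"].reshape(-1,3)
    k=np.isfinite(W[:,0])&(W[:,2]<.18)&(W[:,2]>-.02);P.append(W[k]);C.append(c[k])
P=np.vstack(P);C=np.vstack(C);np.savez("pics/m.npz",P=P,C=C)
# top-down: x up-> rows, y left ; 1.25 mm/px... x .3..0.9, y -.45...45
s=800/0.95
im=np.zeros((560,800,3),np.uint8);o=np.argsort(P[:,2])
for p,c in zip(P[o],C[o]):
    u=int((.5-p[1])*s);v=int((.9-p[0])*s)
    if 0<=u<800 and 0<=v<560: im[v:v+2,u:u+2]=c
cv2.imwrite("pics/top.png",np.clip(im*1.5,0,255).astype(np.uint8))
hsv=cv2.cvtColor(C[None],cv2.COLOR_BGR2HSV)[0]
print("high pts z .115-.145 near bars")
```

```text
high pts z .115-.145 near bars
```

View pics/top.png

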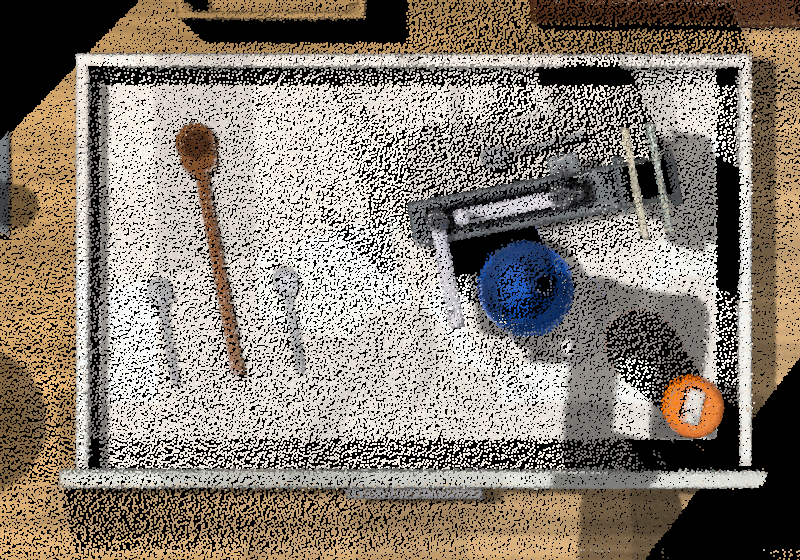

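The top-down map shows the fixed bar from (437,215) to (457,325), the folded bar from about (575,195) to (460,215), and the wooden spoon from (197,145) down to (237,375). The bowl is at (525,288). Next I'll fit the numbers.

Run:
```python
from h import *
s=800/.95
for n in("scene","side"):
    d=np.load(f"pics/{n}0.npz");P=d["W"].reshape(-1,3);C=d["f"].reshape(-1,3)
    k=np.isfinite(P[:,0]);P=P[k];C=C[k]
    u=(.5-P[:,1])*s;v=(.9-P[:,0])*s;z=P[:,2]
    floor=z[(u>320)&(u<380)&(v>250)&(v<350)];print(n,"floor",np.median(floor))
    for nm,b in(("fixpin",(435,480,280,345)),("swpin",(440,490,190,240))):
        m=(u>b[0])&(u<b[1])&(v>b[2])&(v<b[3])&(z>.1)&(z<.16)
        t=m&(z>z[m].max()-.006)
        (cx,cy),r=cv2.minEnclosingCircle(P[t][:,:2].astype(np.float32))
        (bx,by),rb=cv2.minEnclosingCircle(P[m][:,:2].astype(np.float32))
        print(nm,m.sum(),"top",z[m].max(),"circ",cx,cy,r,t.sum(),"all",bx,by,rb)
    # bars tops
    for nm,b in(("fixbar",(425,470,235,310)),("swbar",(470,555,180,235))):
        m=(u>b[0])&(u<b[1])&(v>b[2])&(v<b[3])&(z>.083)&(z<.094)&(C.min(1)>90)
        r=cv2.minAreaRect((P[m][:,:2]*1000).astype(np.float32));l=cv2.fitLine(P[m][:,:2].astype(np.float32),cv2.DIST_HUBER,0,.001,.001).ravel()
        print(nm,m.sum(),np.median(z[m]),r,l,np.arctan2(l[1],l[0]))
    m=(u>395)&(u<690)&(v>130)&(v<260)&(z>.06)&(z<.07)
    print("body",cv2.minAreaRect((P[m][:,:2]*1000).astype(np.float32)))
    hsv=cv2.cvtColor(C[None],cv2.COLOR_BGR2HSV)[0]
    m=(u>165)&(u<255)&(v>110)&(v<385)&(hsv[:,1]>90)&(z<.03)&(z>.003)
    S=P[m]; h=S[(S[:,0]<.66)];l=cv2.fitLine(h[:,:2].astype(np.float32),cv2.DIST_HUBER,0,.001,.001).ravel()
    d=l[:2]*np.sign(l[0]);p=(S[:,:2]-l[2:])@d
    e=l[2:]+d*np.percentile(p,.2);f=l[2:]+d*np.percentile(p,99.8)
    print("spoon",m.sum(),"tail",e,"head",f,"len",np.ptp(p),"yaw",np.arctan2(d[1],d[0]),"ztop",np.median(h[:,2]),"origin",e+d*.155,f-d*.147)
```

```text
scene floor 0.5348273592454719
fixpin 90 top 0.13594237480193272 circ 0.5216642022132874 -0.040039949119091034 0.008713834919035435 26 all 0.5220719575881958 -0.03806155174970627 0.009496829472482204
swpin 99 top 0.13511034569018088 circ 0.6431027054786682 -0.04797209054231644 0.009113212116062641 37 all 0.6433797478675842 -0.04768434539437294 0.009507221169769764
fixbar 201 0.08832668306360669 ((576.1552124023438, -30.516033172607422), (90.48713684082031, 19.228384017944336), 9.419425964355469) [ 0.97965443  0.2006919   0.5764491  -0.02873038] 0.20206413
swbar 221 0.0883481700495482 ((654.9606323242188, -107.79456329345703), (19.529842376708984, 99.21643829345703), 11.703412055969238) [ 0.16973585 -0.9854896   0.6605155  -0.12848216] -1.4002347
body ((677.7384033203125, -130.9765625), (124.05148315429688, 296.4458923339844), 2.5948410034179688)
spoon 943 tail [0.46307876 0.22037548] head [0.75216719 0.27328924] len 0.29660357230460355 yaw 0.18103266 ztop 0.01808727903931051 origin [0.6155458  0.24828253] [0.60756942 0.24682256]
side floor 0.007321622970391073
fixpin 143 top 0.132994
[... 291 characters left out ...]
 0.009674842469394207
fixbar 199 0.08720971402143796 ((575.1923828125, -29.65991973876953), (91.06238555908203, 19.125381469726562), 11.297943115234375) [ 0.98420787  0.17701647  0.5699219  -0.0325563 ] 0.17795421
swbar 251 0.08720997930316776 ((654.8583374023438, -109.89570617675781), (21.00722312927246, 103.96995544433594), 15.082167625427246) [ 0.17799295 -0.98403174  0.65164363 -0.10430162] -1.3918499
body ((665.4404296875, -158.62362670898438), (123.29350280761719, 296.2218933105469), 8.752420425415039)
spoon 478 tail [0.45598302 0.21324408] head [0.74515083 0.26529344] len 0.29426185775344965 yaw 0.17809011 ztop 0.01568786685440926 origin [0.60853151 0.24070236] [0.6004758  0.23925236]
```

Request:
jog_arm:
  series:
    - [[-12, 17, 0, 0, 0, 0, 45], [-12, 17, 0, 0, 0, 0, 45], [-12, 17, 0, 0, 0, 0, 45], [-12, 17, 0, 0, 0, 0, 45], [0, 0, 0, 0, 0, -0.1, 45], [0, 0, 0, 0, 0, -0.1, 45], [0, 0, 20, 0, 0, 0, 45], [0, 0, 20, 0, 0, 0, 45], [0, 0, 20, 0, 0, 0, 45], [0, 0, 10, 0, 0, 0, 45]]

```text
time_s: 1.3
eef_pos: [0.6418, -0.0477, 0.159]
eef_rot: [-0.001, 0.633, 0.774, -0.001]
wrist_force: [-0.2, 0.3, 0.4]
opening: 0.525
grasp_force: 0.0
```

Request:
jog_arm:
  series:
    - [[0, 0, 20, 0, 0, 0, 45], [0, 0, 20, 0, 0, 0, 45], [0, 0, 14, 0, 0, 0, 45], [0, 0, 10, 0, 0, 0, 45], [0, 0, 0, 0, 0, 0, 45], [0, 0, 0, 0, 0, 0, 12], [0, 0, 0, 0, 0, 0, 12], [0, 0, 0, 0, 0, 0, 12], [0, 0, 0, 0, 0, 0, 12], [0, 0, 0, 0, 0, 0, 12]]

```text
time_s: 2.3
eef_pos: [0.6438, -0.0481, 0.0985]
eef_rot: [0.001, 0.633, 0.774, 0.0]
wrist_force: [0.0, 0.0, 4.8]
opening: 0.171
grasp_force: 58.5
```

Request:
jog_arm:
  series:
    - [[-0.6, -12, 0, 0, 0, -0.1, 12], [-0.6, -12, 0, 0, 0, -0.1, 12], [-0.6, -12, 0, 0, 0, -0.1, 12], [-0.6, -12, 0, 0, 0, -0.1, 12], [-0.6, -12, 0, 0, 0, -0.1, 12], [-0.6, -12, 0, 0, 0, -0.1, 12], [-0.6, -12, 0, 0, 0, -0.1, 12], [-0.6, -12, 0, 0, 0, -0.1, 12], [-0.6, -12, 0, 0, 0, -0.1, 12], [-0.6, -12, 0, 0, 0, -0.1, 12]]

```text
time_s: 3.3
eef_pos: [0.5554, -0.122, 0.0984]
eef_rot: [0.001, 0.182, 0.983, 0.0]
wrist_force: [2.1, 3.5, 6.2]
opening: 0.169
grasp_force: 58.8
```

Request:
jog_arm:
  series:
    - [[-0.6, -12, 0, 0, 0, -0.1, 12], [-0.6, -12, 0, 0, 0, -0.1, 12], [-0.6, -12, 0, 0, 0, -0.1, 12], [-0.6, -12, 0, 0, 0, -0.1, 12], [-0.6, -12, 0, 0, 0, -0.1, 12], [-0.2, -7, 0, 0, 0, -0.06, 12], [0, 0, 0, 0, 0, 0, 12], [0, 0, 0, 0, 0, 0, 12], [0, 0, 0, 0, 0, 0, 12], [0, 0, 0, 0, 0, 0, 12]]

```text
time_s: 4.3
eef_pos: [0.5495, -0.1873, 0.0984]
eef_rot: [0.001, -0.095, 0.996, 0.0]
wrist_force: [-0.6, 5.1, 7.3]
opening: 0.167
grasp_force: 59.3
```

Run:
```python
from h import *
o=ctrl.get_obs();p=o["eef_pos"][:2]-[.6664,-.1658];print(o["eef_pos"],o["q"],np.hypot(*p),np.arctan2(p[1],p[0])%6.283-1.751)
```

```text
[ 0.54951837 -0.18731766  0.09836789] [-5.33780584e-01  3.43871180e-01  1.69559208e+00  1.86533803e-03
  1.10135806e+00 -2.29496440e+00] 0.1188458053929944 1.5724666950270159
```

Request:
jog_arm:
  series:
    - [[0, 0, 0, 0, 0, 0, 35], [0, 0, 0, 0, 0, 0, 35], [0, 0, 0, 0, 0, 0, 35], [0, 0, -15, 0, 0, 0, 35], [0, 0, -20, 0, 0, 0, 35], [0, 0, -25, 0, 0, 0, 35], [0, 0, -25, 0, 0, 0, 35], [0, 0, -25, 0, 0, 0, 35], [0, 0, 0, 0, 0, 0, 35], [0, 0, 0, 0, 0, 0, 35]]

```text
time_s: 5.3
eef_pos: [0.5491, -0.1885, 0.2084]
eef_rot: [0.001, -0.094, 0.996, -0.001]
wrist_force: [0.3, 0.3, -0.8]
opening: 0.413
grasp_force: 0.0
```

Run:
```python
from h import *
s=800/.95
print(ctrl.get_obs()["eef_pos"],ctrl.get_obs()["eef_rot"])
for n in("scene","side"):
    f,W=cloud(n);cv2.imwrite(f"pics/{n}1.png",f);P=W.reshape(-1,3);P=P[np.isfinite(P[:,0])];z=P[:,2]
    for c in((.5215,-.0397),(.5495,-.187)):
        m=(np.hypot(P[:,0]-c[0],P[:,1]-c[1])<.025)&(z>.1)&(z<.14)
        if m.sum()>5: print(n,m.sum(),cv2.minEnclosingCircle(P[m&(z>z[m].max()-.006)][:,:2].astype(np.float32)))
```

```text
[ 0.54912549 -0.18846969  0.20842957] [ 7.96361957e-04 -9.44148673e-02  9.95532426e-01 -6.22148489e-04]
scene 89 ((0.5218695402145386, -0.03887515515089035), 0.007477888837456703)
scene 88 ((0.5482702255249023, -0.1847182810306549), 0.009230020456016064)
side 142 ((0.5210120677947998, -0.041115179657936096), 0.00913640670478344)
side 165 ((0.5479507446289062, -0.18776318430900574), 0.009653106331825256)
```

View pics/scene1.png

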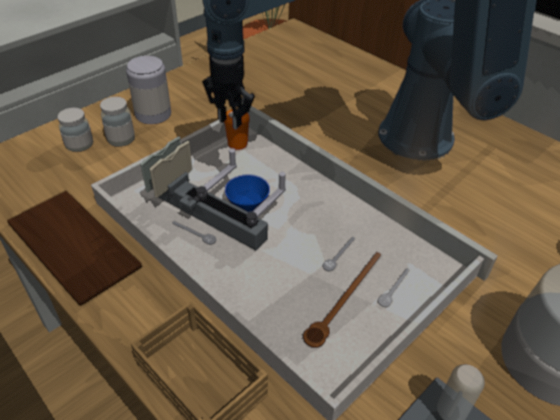

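The scene shows the swung bar's pin at (232,158), parallel to the fixed bar's pin at (282,182). Measured pin spacing is about 149 mm, so it is seated. Next is the spoon.

Request:
jog_arm:
  series:
    - [[-14, 30, 0, 0, 0, 0, 40], [-17, 48, 0, 0, 0, 0, 40], [-17, 48, 0, 0, 0, 0, 40], [-17, 48, 0, 0, 0, 0, 40], [-17, 48, 0, 0, 0, 0, 40], [-17, 48, 0, 0, 0, 0, 40], [-17, 48, 0, 0, 0, 0, 40], [-13, 48, 0, 0, 0, 0, 40], [-10, 48, 0, 0, 0, 0, 40], [0, 0, 0, 0, 0, 0, 40]]

```text
time_s: 6.4
eef_pos: [0.6047, 0.2451, 0.2054]
eef_rot: [-0.001, -0.098, 0.995, 0.001]
wrist_force: [-0.8, -0.7, 0.1]
opening: 0.47
grasp_force: 0.0
```

Request:
jog_arm:
  series:
    - [[0, 0, 20, 0, 0, 0, 40], [0, 0, 20, 0, 0, 0, 40], [0, 0, 20, 0, 0, 0, 40], [0, 0, 10, 0, 0, 0, 40], [0, 0, 0, 0, 0, 0, 40], [0, 0, 0, 0, 0, 0, 40], [0, 0, 0, 0, 0, 0, 40], [0, 0, 0, 0, 0, 0, 40], [0, 0, 0, 0, 0, 0, 40], [0, 0, 0, 0, 0, 0, 40]]

```text
time_s: 7.4
eef_pos: [0.6069, 0.2392, 0.1378]
eef_rot: [0.0, -0.094, 0.996, 0.0]
wrist_force: [0.2, -0.1, -0.1]
opening: 0.47
grasp_force: 0.0
```

Run:
```python
from h import *
from scipy.spatial.transform import Rotation as Ro
o=ctrl.get_obs();print(o["eef_pos"],o["eef_rot"],o["q"],o["time_s"])
for n in("wrist","scene","side"):
    f,W=cloud(n);P=W.reshape(-1,3);C=f.reshape(-1,3);z=P[:,2]
    if n=="wrist": cv2.imwrite("pics/wrist2.png",f)
    hsv=cv2.cvtColor(C[None],cv2.COLOR_BGR2HSV)[0]
    m=np.isfinite(z)&(hsv[:,1]>100)&(z<.03)&(z>.0145)&(P[:,0]>.45)&(P[:,0]<.8)&(P[:,1]>.18)&(P[:,1]<.32)
    if m.sum()<50: print(n,m.sum()); continue
    S=P[m];h=S[S[:,0]<.66];l=cv2.fitLine(h[:,:2].astype(np.float32),cv2.DIST_HUBER,0,.001,.001).ravel()
    d=l[:2]*np.sign(l[0]);p=(S[:,:2]-l[2:])@d
    print(n,m.sum(),"yaw",np.arctan2(d[1],d[0]),"y@x=.608",l[3]+(.608-l[2])*d[1]/d[0],"ends",l[2:]+d*p.min(),l[2:]+d*p.max(),np.ptp(p),"z",np.median(h[:,2]))
    q=(h[:,:2]-l[2:])@[-d[1],d[0]];print("lateral pct",np.percentile(q,[2,98]))
```

```text
[0.60685467 0.239182   0.13784851] [ 4.21981933e-04 -9.44901679e-02  9.95525704e-01  5.17802180e-05] [ 1.93838289e-01  4.37250834e-01  1.47670416e+00  2.06726379e-05
  1.22678759e+00 -1.56622771e+00] 7.4
wrist 8157 yaw 0.1825387 y@x=.608 0.2462609 ends [0.47302561 0.2213455 ] [0.7504385  0.27255412] 0.2820996869871917 z 0.016100642701661394
lateral pct [-0.00619246  0.00618452]
scene 901 yaw 0.18119964 y@x=.608 0.24682635 ends [0.46276809 0.22021854] [0.75375436 0.27352989] 0.2958295305956655 z 0.01813858114236966
lateral pct [-0.00551345  0.00522975]
side 315 yaw 0.17908053 y@x=.608 0.24118973 ends [0.45803491 0.21404309] [0.74331736 0.26568485] 0.2899188622991822 z 0.01655116359169545
lateral pct [-0.0041584  0.0055756]
```

View pics/wrist2.png

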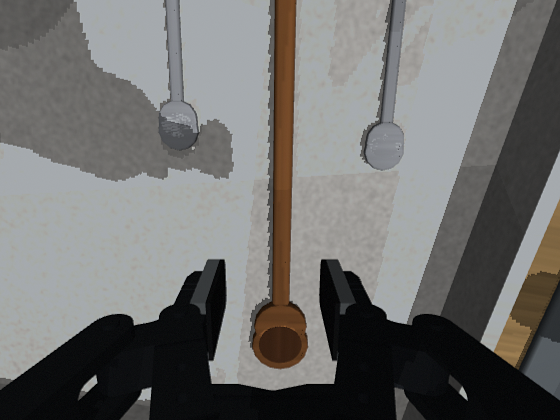

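The wrist view shows the handle between the fingers at column 283, finger centre about 272, with the short spoons well clear. I'll shift 5 mm and go down.

Request:
jog_arm:
  series:
    - [[-3, 5, 0, 0, 0, 0, 40], [0, 0, 25, 0, 0, 0, 40], [0, 0, 25, 0, 0, 0, 40], [0, 0, 25, 0, 0, 0, 40], [0, 0, 20, 0, 0, 0, 40], [0, 0, 15, 0, 0, 0, 40], [0, 0, 8, 0, 0, 0, 40], [0, 0, 5, 0, 0, 0, 40], [0, 0, 3, 0, 0, 0, 40], [0, 0, 0, 0, 0, 0, 40]]

```text
time_s: 8.55
eef_pos: [0.609, 0.2447, 0.0117]
eef_rot: [0.0, -0.094, 0.996, 0.0]
wrist_force: [0.2, -0.2, -0.0]
opening: 0.468
grasp_force: 0.0
```

Request:
jog_arm:
  series:
    - [[0, 0, 0, 0, 0, 0, 30], [0, 0, 0, 0, 0, 0, 25], [0, 0, 0, 0, 0, 0, 20], [0, 0, 0, 0, 0, 0, 10], [0, 0, 0, 0, 0, 0, 10], [0, 0, 0, 0, 0, 0, 10], [0, 0, 0, 0, 0, 0, 10], [0, 0, 0, 0, 0, 0, 10], [0, 0, 0, 0, 0, 0, 10], [0, 0, 0, 0, 0, 0, 10]]

```text
time_s: 9.55
eef_pos: [0.6091, 0.2447, 0.012]
eef_rot: [0.0, -0.094, 0.996, 0.0]
wrist_force: [-0.7, -0.8, 6.0]
opening: 0.137
grasp_force: 59.2
```

Request:
jog_arm:
  series:
    - [[0, 0, -8, 0, 0, 0, 10], [0, 0, -15, 0, 0, 0, 10], [0, 0, -25, 0, 0, 0, 10], [0, 0, -30, 0, 0, 0, 10], [0, 0, -30, 0, 0, 0, 10], [0, 0, -30, 0, 0, 0, 10], [0, 0, -30, 0, 0, 0, 10], [0, 0, -20, 0, 0, 0, 10], [0, 0, -10, 0, 0, 0, 10], [0, 0, 0, 0, 0, 0, 10]]

```text
time_s: 10.55
eef_pos: [0.6095, 0.2448, 0.2116]
eef_rot: [0.002, -0.094, 0.996, 0.0]
wrist_force: [-0.3, 1.0, -0.2]
opening: 0.136
grasp_force: 58.6
```

Request:
jog_arm:
  series:
    - [[0, 0, 0, 0, 0, 0.06, 10], [0, 0, 0, 0, 0, 0.12, 10], [0, 0, 0, 0, 0, 0.12, 10], [0, 0, 0, 0, 0, 0.12, 10], [0, 0, 0, 0, 0, 0.12, 10], [0, 0, 0, 0, 0, 0.12, 10], [0, 0, 0, 0, 0, 0.12, 10], [0, 0, 0, 0, 0, 0.12, 10], [0, 0, 0, 0, 0, 0.12, 10], [0, 0, 0, 0, 0, 0.12, 10]]

```text
time_s: 11.55
eef_pos: [0.6076, 0.2444, 0.2071]
eef_rot: [-0.001, 0.46, 0.888, -0.001]
wrist_force: [-0.5, -0.3, 1.0]
opening: 0.143
grasp_force: 58.6
```

Request:
jog_arm:
  series:
    - [[0, 0, 0, 0, 0, 0.12, 10], [0, 0, 0, 0, 0, 0.12, 10], [0, 0, 0, 0, 0, 0.12, 10], [0, 0, 0, 0, 0, 0.07, 10], [0, 0, 0, 0, 0, 0, 10], [0, 0, 0, 0, 0, 0, 10], [0, 0, 0, 0, 0, 0, 10], [0, 0, 0, 0, 0, 0, 10], [0, 0, 0, 0, 0, 0, 10], [0, 0, 0, 0, 0, 0, 10]]

```text
time_s: 12.55
eef_pos: [0.6086, 0.2446, 0.2093]
eef_rot: [0.0, 0.637, 0.771, 0.0]
wrist_force: [0.1, 0.1, -0.7]
opening: 0.137
grasp_force: 58.6
```

Run:
```python
from h import *
from scipy.spatial.transform import Rotation as Ro
o=ctrl.get_obs();print(o["eef_pos"],o["eef_rot"],o["opening"],o["q"])
R=Ro.from_quat(np.roll(o["eef_rot"],-1)).as_matrix();print(R)
print("tool shift mm to (.5891,-.1037)",1000*R.T@(np.array([.5891,-.1037,o["eef_pos"][2]])-o["eef_pos"]))
for n in("scene","side"):
    f,W=cloud(n);cv2.imwrite(f"pics/{n}3.png",f);P=W.reshape(-1,3);C=f.reshape(-1,3);z=P[:,2]
    hsv=cv2.cvtColor(C[None],cv2.COLOR_BGR2HSV)[0]
    m=np.isfinite(z)&(hsv[:,1]>110)&(z>.17)&(z<.26)&(abs(P[:,0]-o["eef_pos"][0])<.12)&(abs(P[:,1]-o["eef_pos"][1])<.2)
    S=P[m];print(n,m.sum(),S.min(0),S.max(0))
    l=cv2.fitLine(S.astype(np.float32),cv2.DIST_HUBER,0,.001,.001).ravel();print(l,np.arctan2(l[1],l[0]),"slope",l[2]/np.hypot(l[0],l[1]))
```

```text
[0.60860524 0.24460529 0.20931072] [6.21815241e-06 6.36716066e-01 7.71098340e-01 1.89851987e-05] 0.13725990198922186 [2.01571323e-01 3.75393403e-01 1.40952741e+00 1.44990097e-05
 1.35663448e+00 1.12358429e-02]
[[-1.89185302e-01  9.81941404e-01  3.37659761e-05]
 [ 9.81941404e-01  1.89185301e-01  2.13605153e-05]
 [ 1.45867480e-05  3.71973055e-05 -9.99999999e-01]]
tool shift mm to (.5891,-.1037) [-3.38325283e+02 -8.50472467e+01 -8.09859408e-03]
scene 950 [0.57611987 0.10325047 0.20798265] [0.65538521 0.39577809 0.25932614]
[-0.19069175  0.9816463  -0.00269035  0.6171429   0.22045937  0.21519275] 1.7626638 slope -0.0026903558
side 562 [0.57417982 0.09792795 0.20383597] [0.65423151 0.38527264 0.2578327 ]
[-0.18611957  0.9825192  -0.0039399   0.6130725   0.1973682   0.21322672] 1.7580091 slope -0.003939935
```

View pics/side3.png

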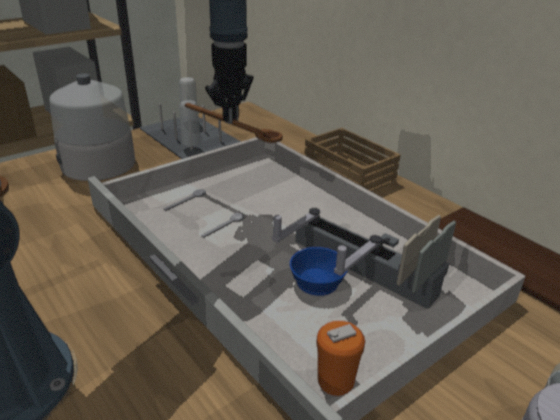

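The side view shows the spoon held level and both bars still out, with the swung pin at (341,260). Next I'll carry it over the bars.

Request:
jog_arm:
  series:
    - [[-15, -4, 0, 0, 0, 0, 10], [-30, -8, 0, 0, 0, 0, 10], [-40, -10, 0, 0, 0, 0, 10], [-46, -11, 0, 0, 0, 0, 10], [-46, -11, 0, 0, 0, 0, 10], [-46, -11, 0, 0, 0, 0, 10], [-44, -11, 0, 0, 0, 0, 10], [-35, -9, 0, 0, 0, 0, 10], [-22, -6, 0, 0, 0, 0, 10], [-12, -4, 0, 0, 0, 0, 10]]

```text
time_s: 13.65
eef_pos: [0.5879, -0.1045, 0.2094]
eef_rot: [0.0, 0.638, 0.77, -0.0]
wrist_force: [0.5, 0.2, -0.1]
opening: 0.139
grasp_force: 58.6
```

Request:
jog_arm:
  series:
    - [[0, 0, 0, 0, 0, 0, 10], [0, 0, 0, 0, 0, 0, 10], [0, 0, 10, 0, 0, 0, 10], [0, 0, 20, 0, 0, 0, 10], [0, 0, 20, 0, 0, 0, 10], [0, 0, 20, 0, 0, 0, 10], [0, 0, 15, 0, 0, 0, 10], [0, 0, 10, 0, 0, 0, 10], [0, 0, 5, 0, 0, 0, 10], [0, 0, 0, 0, 0, 0, 10]]

```text
time_s: 14.65
eef_pos: [0.5885, -0.1011, 0.1088]
eef_rot: [-0.0, 0.637, 0.771, -0.0]
wrist_force: [0.8, -0.6, 0.7]
opening: 0.136
grasp_force: 58.6
```

```bash
python3 - <<'E'
from h import *
o=ctrl.get_obs();print(o["eef_pos"],o["eef_rot"],o["wrist_force"])
for n in("scene","side"):
    f,W=cloud(n);cv2.imwrite(f"pics/{n}4.png",f[90:300,60:480])
    P=W.reshape(-1,3);C=f.reshape(-1,3);z=P[:,2]
    hsv=cv2.cvtColor(C[None],cv2.COLOR_BGR2HSV)[0]
    m=np.isfinite(z)&(hsv[:,1]>110)&(hsv[:,0]<20)&(z>.085)&(z<.135)&(abs(P[:,0]-.59)<.08)&(abs(P[:,1]+.1)<.2)
    S=P[m];print(n,m.sum(),S.min(0),S.max(0),np.median(z[m]))
E
python3 -c "
import cv2,numpy as np
a=[cv2.resize(cv2.imread(f'pics/{n}4.png'),(600,300)) for n in('scene','side')]
cv2.imwrite('pics/both4.png',np.vstack(a))"
```

```text
[ 0.58845871 -0.10106955  0.1087838 ] [-3.92046820e-04  6.36685888e-01  7.71123151e-01 -1.10178545e-04] [ 0.81116142 -0.61797146  0.74373303]
scene 619 [ 0.5581912  -0.24490685  0.1069947 ] [0.63674632 0.05078692 0.13275433] 0.11481943743090728
side 903 [ 0.55345133 -0.24700096  0.10697121] [0.63049856 0.04297735 0.12351315] 0.11432288464468976
```

View pics/both4.png

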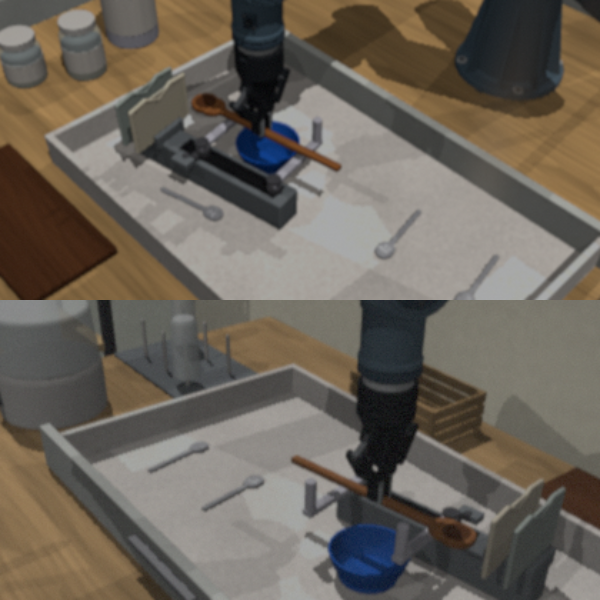

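Both views show the spoon over the bars, between the pins and the body, with its head clear of the bibs. About 16 mm is left to go down.

Request:
jog_arm:
  series:
    - [[0, 0, 4, 0, 0, 0, 10], [0, 0, 4, 0, 0, 0, 10], [0, 0, 3, 0, 0, 0, 10], [0, 0, 2, 0, 0, 0, 10], [0, 0, 1, 0, 0, 0, 10], [0, 0, 0.5, 0, 0, 0, 10], [0, 0, 0.5, 0, 0, 0, 10], [0, 0, 0, 0, 0, 0, 10], [0, 0, 0, 0, 0, 0, 10], [0, 0, 0, 0, 0, 0, 10]]

```text
time_s: 15.75
eef_pos: [0.5887, -0.1015, 0.0944]
eef_rot: [0.0, 0.637, 0.771, -0.0]
wrist_force: [0.3, -0.7, 0.2]
opening: 0.137
grasp_force: 58.6
```

Request:
jog_arm:
  series:
    - [[0, 0, 0.5, 0, 0, 0, 10], [0, 0, 0.5, 0, 0, 0, 10], [0, 0, 0.5, 0, 0, 0, 10], [0, 0, 0, 0, 0, 0, 10], [0, 0, 0, 0, 0, 0, 10], [0, 0, 0, 0, 0, 0, 10], [0, 0, 0, 0, 0, 0, 10], [0, 0, 0, 0, 0, 0, 10], [0, 0, 0, 0, 0, 0, 10], [0, 0, 0, 0, 0, 0, 10]]

```text
time_s: 16.75
eef_pos: [0.5886, -0.1014, 0.0928]
eef_rot: [-0.0, 0.637, 0.771, 0.0]
wrist_force: [0.0, 0.3, 0.4]
opening: 0.132
grasp_force: 58.6
```

Request:
jog_arm:
  series:
    - [[0, 0, 0.4, 0, 0, 0, 10], [0, 0, 0.4, 0, 0, 0, 10], [0, 0, 0.4, 0, 0, 0, 10], [0, 0, 0, 0, 0, 0, 10], [0, 0, 0, 0, 0, 0, 10], [0, 0, 0, 0, 0, 0, 10], [0, 0, 0, 0, 0, 0, 10], [0, 0, 0, 0, 0, 0, 10], [0, 0, 0, 0, 0, 0, 10], [0, 0, 0, 0, 0, 0, 10]]

```text
time_s: 17.75
eef_pos: [0.5887, -0.1015, 0.092]
eef_rot: [0.0, 0.637, 0.771, 0.0]
wrist_force: [-2.7, 0.7, 5.5]
opening: 0.134
grasp_force: 59.3
```

Request:
jog_arm:
  series:
    - [[0, 0, -0.3, 0, 0, 0, 14], [0, 0, 0, 0, 0, 0, 18], [0, 0, 0, 0, 0, 0, 24], [0, 0, 0, 0, 0, 0, 30], [0, 0, 0, 0, 0, 0, 34], [0, 0, 0, 0, 0, 0, 34], [0, 0, -3, 0, 0, 0, 34], [0, 0, -10, 0, 0, 0, 34], [0, 0, -20, 0, 0, 0, 34], [0, 0, -30, 0, 0, 0, 34]]

```text
time_s: 18.75
eef_pos: [0.5875, -0.101, 0.1546]
eef_rot: [-0.001, 0.637, 0.771, -0.0]
wrist_force: [0.0, 0.1, -0.7]
opening: 0.401
grasp_force: 0.0
```

Request:
jog_arm:
  series:
    - [[0, 0, -30, 0, 0, 0, 34], [0, 0, -30, 0, 0, 0, 34], [0, 0, -20, 0, 0, 0, 34], [0, 0, 0, 0, 0, 0, 34], [0, 0, 0, 0, 0, 0, 34], [0, 0, 0, 0, 0, 0, 34], [0, 0, 0, 0, 0, 0, 34], [0, 0, 0, 0, 0, 0, 34], [0, 0, 0, 0, 0, 0, 34], [0, 0, 0, 0, 0, 0, 34]]

```text
time_s: 19.75
eef_pos: [0.5885, -0.1014, 0.2345]
eef_rot: [-0.0, 0.637, 0.771, -0.0]
wrist_force: [0.1, -0.2, 0.3]
opening: 0.396
grasp_force: 0.0
```

Run:
```python
from h import *
a=[]
for n in("scene","side"):
    f,W=cloud(n);a.append(cv2.resize(f[90:300,60:480],(600,300)))
    P=W.reshape(-1,3);C=f.reshape(-1,3);z=P[:,2]
    hsv=cv2.cvtColor(C[None],cv2.COLOR_BGR2HSV)[0]
    m=np.isfinite(z)&(hsv[:,1]>110)&(hsv[:,0]<20)&(z>.08)&(z<.115)&(abs(P[:,0]-.59)<.08)&(abs(P[:,1]+.1)<.2)
    S=P[m];l=cv2.fitLine(S.astype(np.float32),cv2.DIST_HUBER,0,.001,.001).ravel()
    print(n,m.sum(),S.min(0),S.max(0),np.median(z[m]),np.arctan2(l[1],l[0]),"slope",l[2])
    P=P[np.isfinite(z)];z=P[:,2]
    for c in((.5215,-.0397),(.5485,-.187)):
        k=(np.hypot(P[:,0]-c[0],P[:,1]-c[1])<.025)&(z>.115)&(z<.14)
        if k.sum()>5: print(cv2.minEnclosingCircle(P[k&(z>z[k].max()-.006)][:,:2].astype(np.float32)))
cv2.imwrite("pics/both5.png",np.vstack(a))
```

```text
scene 640 [ 0.5580796  -0.24358936  0.08934603] [0.6355833  0.04998416 0.10325736] 0.09799123649819347 1.7639107 slope -0.006054857
((0.5222018361091614, -0.04027535021305084), 0.008687403053045273)
((0.5492695569992065, -0.18535350263118744), 0.009232288226485252)
side 925 [ 0.55393522 -0.24811244  0.08803901] [0.63633681 0.04520551 0.10146737] 0.09686880775221307 1.7542835 slope -0.0039628004
((0.5197576284408569, -0.03957051783800125), 0.008850229904055595)
((0.5481220483779907, -0.18857547640800476), 0.009279202669858932)
```

View pics/both5.png

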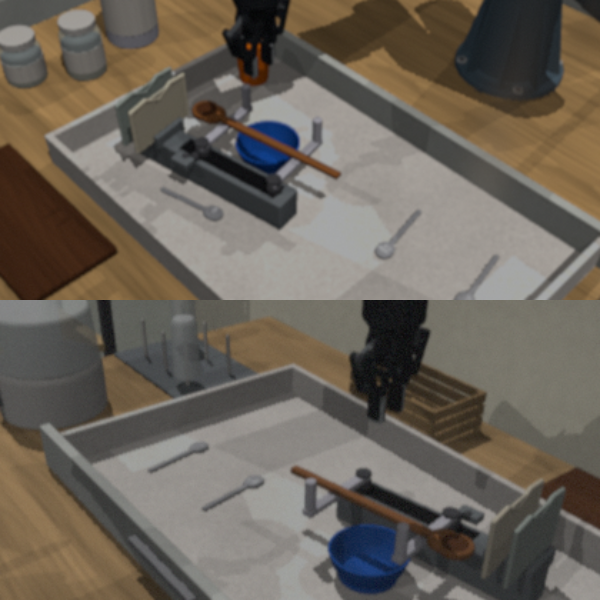

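The spoon lies level across both bars at z of about 98 mm, between the pins and the body, and the gripper is clear.

```bash
python3 -c "
from bench import ctrl
print(ctrl.hand_in())"
```

```text
the job is handed in; nothing more can be done
None
```

The bar is swung out and seated at its end stop, the wooden spoon lies level across both bars with the gripper clear, and the job is handed in at about 20 s; no verdict came back.

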